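# Change out a microscope lamp cartridge

### The job

The lamp in the microscope light source has burnt out. Turn the lamp cartridge anticlockwise by its knob, past the detent to its stop, lift it straight out, stand it upright on the grey rubber mat and let go of it; then take it again by its barrel and lay it on its side in the two V-saddles of the cradle, let go and leave it there. Leave the eyepiece, the slide box and the bottle where they are.

Things in the scene. Friction and masses are not known exactly. Their poses are not given: they have to be found in the camera images.
- lamphouse: Fixed ivory light source, 240 (x) x 220 (y) x 115.5 mm high; origin at the centre of its underside, z up, front panel facing -x. A round bayonet well opens in the middle of its top; well floor 20 mm above the table.
- lamphouse_well (a point): Centre of the well's mouth, on the lamphouse's top; axes as the lamphouse. Rim plate 10 mm thick, bore 53 mm diameter, flush with the top. Two slots about 20 mm wide run down through the rim plate at the +x and -x sides of the bore, out to 36 mm from the centre: the cartridge's lugs pass only there.
- cartridge: Loose lamp cartridge, 0.28 to 0.46 kg, 125 mm tall; origin at the centre of its flat foot, z along it towards the knob. Aluminium barrel 50 mm diameter (z 0 to 95 mm). On top a black bar knob 46 mm long (along x), 14 mm wide (y), 30 mm high (z 95 to 125). Starts standing on the well floor, locked under the rim, only the knob showing above the top.
- cartridge_lugs (a point): Point on the cartridge's axis 80 mm above its foot, level with two lugs at +x and -x (in line with the knob bar), 12 mm wide, 8 mm high, out to 33 mm from the axis. At the start the bar lies 58 to 74 degrees clockwise (from above) of the slots' line (lamphouse x). Within about 8 degrees of the slots it lifts out freely; elsewhere it is blocked after 1.5 mm.
- cartridge_knob (a point): Point on the cartridge's axis 117 mm above its foot, 8 mm below the knob's top: where to grip the knob. Axes as the cartridge. Turned anticlockwise from above, it passes a spring detent (a few tenths of N m, felt from about 52 to 18 degrees before the slots), then meets a hard stop about 4 degrees past the slots' middle.
- cartridge_mid (a point): Point on the cartridge's axis 37 mm above its foot: the part of the barrel that belongs midway between the saddles. Axes as the cartridge.
- mat: Fixed grey rubber mat, 130 x 130 x 4 mm thick, flat on the table; origin at the centre of its underside (top at z = 4 mm).
- cradle: Fixed cradle: base plate 85 (x) x 100 (y) x 8 mm and two grey V-saddles, each 10 mm thick, 25.5 mm to either side of the middle along its y; origin at the centre of its underside. V walls slope 45 degrees, upper edges 11 mm below the lying barrel's axis and 60 mm apart. Between the saddles is free room for fingers down to the base plate.
- cradle_seat (a point): Point 58 mm above the cradle's underside, midway between the saddles; axes as the cradle. The lying barrel's axis runs through it along y, knob to either end, with cartridge_mid here (within about 12 mm), the lugs and knob hanging out beyond one saddle.
- eyepiece: Loose black eyepiece standing on the bench, 44 mm diameter, 68 mm tall; bystander; origin at the centre of its underside.
- slidebox: Loose white slide box 85 x 100 x 35 mm; bystander; origin at the centre of its underside.
- bottle: Loose clear bottle with white cap, 56 mm diameter, 120 mm tall; bystander; origin at the centre of its underside.
Mind the look-alikes: they are no part of the job. What is shaped like the cartridge but yellow is not meant. There is more than one size of the mat; the one meant has the size given above.

How it is judged:
By the outcome, as a careful person would: the job done as asked, in the order asked, and still so for the second after the job is handed in, with the robot touching nothing.
It also fails if it takes over 64 s, if anything falls off the work surface, if the arm or the gripper's body presses on something with over 40 N, if the wrist force passes 120 N, or if a joint passes its speed limit or range.

### The arm

A 6-joint arm with a two-finger parallel gripper is mounted at the origin on the work surface. World frame = base frame: x ahead of the robot, y to its left, z up, the work surface at z = 0. Lengths are in m, angles in rad, forces in N, time in s.
With the tool pointing down it reaches from about 0.375 to 0.9 m from the base axis. Payload 3.1 kg.
Tool frame: the origin (TCP) lies between the finger pads; the fingertips stand 8 mm ahead of it and the grasp point (between the pads) lies 11 mm behind it; z points along the fingers, y is the line along which they close (so a half turn about z gives the same grasp; the last joint's range is limited). The gripper opens to 87 mm and grips with 3 to 60 N. Pads are 19 mm wide; open, the fingers measure 117 mm over their backs; the gripper's body (75 mm by 190 mm) begins 51 mm behind the grasp point.
Start: joints at [0.956, 0.527, 1.433, -0, 1.181, -0.178], TCP at [0.264, 0.566, 0.231] pointing down, gripper open.
Joint ranges: [-3.08, 3.08], [-0.75, 2.2], [0.22, 2.44], [-1.43, 4.57], [0, 2.65], [-2.85, 2.85]. Speed limits (rad/s): [2.79, 2.79, 3.14, 3.14, 3.14, 3.14].

### API

Orientations are given as a unit quaternion [x, y, z, w].
In Python, from rig import robot gives the robot as it stands.
- The arm moves only by the tool move_arm, never from a script. Its argument "motion" is text: rows parted by semicolons, each of 5 numbers parted by spaces: the opening, from -1 (shut) to 1 (fully open), then the shift along the tool's x, y, z normalised to -1 to 1, where 1 is 0.2 m, then the turn about the tool's z normalised to -1 to 1, where 1 is pi rad. A call has 1 to 12 rows; each row is the pose to reach, as a shift and turn from the pose commanded when the call began, along the tool's axes at that moment, turning the shorter way round; what a row does not reach only later rows make up. A row lasts 1/12 s, in which the tool goes at most 41.7 mm and 7.16 degrees, less where a joint would pass 70% of its speed; a pose out of reach is approached as far as the arm can. A call with a number of a shift or a turn outside -1 to 1 is refused whole. A call with a gripper value outside its range is refused whole. The fingers move at their own pace and stop on an object; "newtons" is the grip in N (left out, the last holds). Time passes only in rows, so rows that repeat a pose let the fingers close. It gives the time, the measured TCP pose, the force, the opening and the grip force at its end, in the units of the state.
- robot.get_obs(): the state, without advancing time (a new reading comes with each control period).
- robot.camera(name): name is "side" or "top" or "wrist"; returns (picture, depth): 384x512x3 uint8, red, green, blue; 384x512 float32, m along the optical axis (not along the pixel's ray), 0 where there is no reading.
- robot.camera_model(name): a dict with "mtx" (3x3 intrinsics, pixels), "position" and "attitude" of the camera in the world. Camera axes: x right, y down, z forward; pixel columns grow to the right and rows downward; lengths in m; the calibration is good to about 2 mm. A picture is of the moment at which its call begins: read the wrist's pose just before it. camera_model takes no time and is no camera call; for the wrist camera it gives the pose at the moment of the call.
- robot.hand_in(): hands the job in; it is judged then, once.
The state is a dict: "time": time; "q": joint angles; "joint_velocities": joint speeds; "joint_torque": joint torques, N m; "position": TCP position; "tool_rot": TCP orientation; "ft_force": force on the tool from outside, world axes, zero at the start; "moment": the same for the moment, N m; "grip_width": finger opening in m; "grip_force": force on a finger pad.
Only numpy, scipy, OpenCV 4.12 (cv2) and the standard library are available. Lean on these libraries where they do the work, as an engineer would, in place of code of your own. Each camera call takes 0.05 s, during which the arm holds its last target. There are 200 camera calls.

## Working session

There is one attempt and no reset: what is moved stays moved. The work goes in short steps, Python scripts to look and compute and a tool call to move; the robot and the scene stay as the last step left them, time stands still between calls to the robot, and variables do not carry over. Pictures are saved under pics/ and viewed, at most 12 in all, crops included, and the job is handed in when it is done.

Besides the shell and the picture viewer there is one more tool, called after "Request:" in YAML: its name, and indented under it one key for each argument. move_arm: Moves the arm, as the interface text tells. Its arguments: {"type":"object","properties":{"motion":{"type":"string"},"newtons":{"type":"number"}},"required":["motion"]}

```bash
ls; mkdir -p pics
cat > h.py <<'E'
import numpy as np, cv2
from scipy.spatial.transform import Rotation as R
from rig import robot
def snap(n,f):
    m=robot.camera_model(n); p,d=robot.camera(n)
    cv2.imwrite(f'pics/{f}.png',p[:,:,::-1]); np.savez(f'pics/{f}.npz',d=d,p=p,K=np.array(m['mtx']),t=np.array(m['position']),a=np.array(m['attitude']))
def rot(a): 
    a=np.array(a); return a if a.shape==(3,3) else R.from_quat(a).as_matrix()
def world(f):
    z=np.load(f'pics/{f}.npz'); d=z['d']; v,u=np.mgrid[:d.shape[0],:d.shape[1]]
    K=z['K']; c=np.stack([(u-K[0,2])/K[0,0]*d,(v-K[1,2])/K[1,1]*d,d],-1)
    w=c@rot(z['a']).T+z['t']; w[d==0]=np.nan; return w,z['p']
E
python3 - <<'E'
from h import *
snap('top','t0'); snap('side','s0')
m=robot.camera_model('top');print(m); print(robot.get_obs())
a=cv2.imread('pics/t0.png')
cv2.imwrite('pics/t0b.png',cv2.resize(a,(800,600)))
E
```

```text
pics
{'mtx': array([[357.37323688,   0.        , 253.71264629],
       [  0.        , 357.37323688, 190.56184035],
       [  0.        ,   0.        ,   1.        ]]), 'position': array([0.40436931, 0.01074101, 0.95806563]), 'attitude': array([ 0.73851753, -0.66537602,  0.07307865, -0.08078439])}
{'time': 0.1, 'q': array([ 9.55535016e-01,  5.28414685e-01,  1.43374685e+00, -1.86382164e-05,
        1.18138684e+00, -1.78498905e-01]), 'joint_velocities': array([ 0.00072553, -0.00263874, -0.00254416, -0.00105748,  0.00158226,
        0.00057945]), 'joint_torque': array([-3.39711851e-04, -4.40982771e+01, -1.77151501e+01,  6.35184674e-02,
        5.33629116e-02, -5.61809202e-05]), 'position': array([0.26398904, 0.56581805, 0.22965267]), 'tool_rot': array([ 2.16645992e-01,  9.76249742e-01, -9.05182217e-04, -3.70036121e-04]), 'ft_force': array([ 0.72119538,  0.34651716, -0.61132062]), 'moment': array([ 0.02308865, -0.09308315,  0.00237675]), 'grip_force': 0.0, 'grip_width': 0.08705064742638688}
```

View pics/t0b.png

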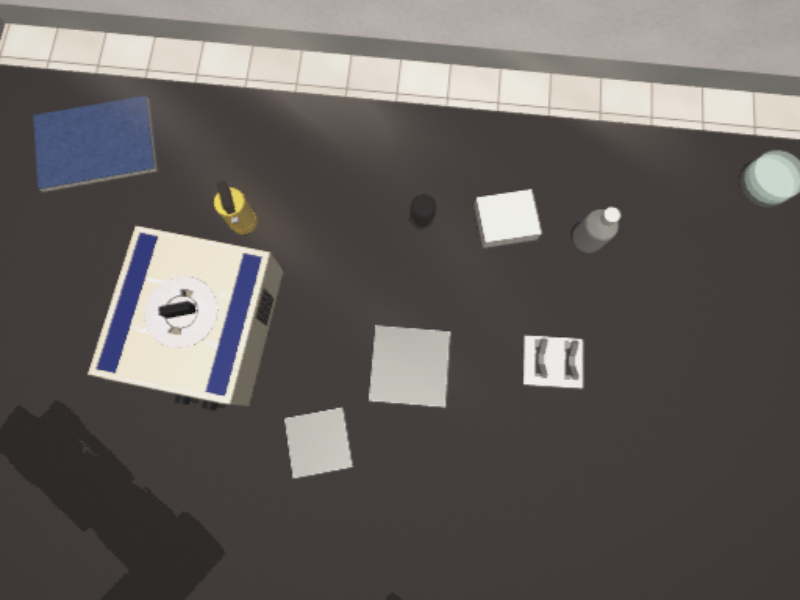

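View pics/s0.png

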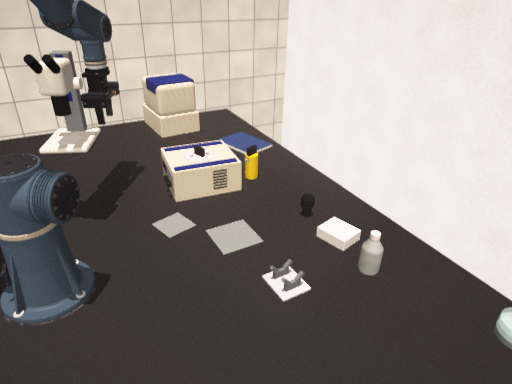

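The top view shows, in 800x600 pixels: knob (178,310), slots (187,293) and (175,330), mats at (410,366) and (319,442), cradle (554,361). The yellow look-alike stands at (235,210). Next I measure these.

Run:
```python
from h import *
w,p=world('t0')
s=512/800
def at(u,v): return np.round(w[int(round(v*s)),int(round(u*s))],4)
for n,u,v in [('knob',178,310),('plateL',152,311),('slot1',187,293),('slot2',175,330),('mat',410,366),('mat2',319,442),('cr',554,361),('table',450,500),('lh',200,370)]: print(n,at(u,v))
img=p.astype(int); 
def rect(mask,n):
    k,l,st,c=cv2.connectedComponentsWithStats(mask.astype(np.uint8))
    for i in range(1,k):
        if st[i,4]>40:
            P=w[l==i]; P=P[~np.isnan(P[:,0])]
            if len(P)<10: continue
            (c0,sz,an)=cv2.minAreaRect((P[:,:2]*1000).astype(np.float32))
            print(n,np.round(c0,1),np.round(sz,1),round(an,1),'z',np.round(np.median(P[:,2]),4),st[i,4])
V,U=np.mgrid[:384,:512]
g=img.sum(2)
roi=(V>200)&(U>170)&(U<400)
rect(roi&(g>330),'mats/cradle')
rect((w[:,:,2]>0.125)&(w[:,:,2]<0.16)&(U<200)&(V>160)&(V<240),'knob')
rect((w[:,:,2]>0.108)&(w[:,:,2]<0.122)&(U<200)&(V>130),'top')
rect((w[:,:,2]>0.03)&(U>320)&(U<390)&(V>200)&(V<260),'saddles')
rect((w[:,:,2]>0.03)&(V>110)&(V<170)&(U>200)&(U<410),'byst')
c=cv2.imread('pics/t0.png')[150:260,55:185]; cv2.imwrite('pics/c0.png',cv2.resize(c,None,fx=5,fy=5,interpolation=cv2.INTER_CUBIC))
```

```text
knob [0.5324 0.3492 0.146 ]
plateL [0.5306 0.4021 0.1152]
slot1 [0.5815 0.3918 0.0174]
slot2 [0.5172 0.4011 0.018 ]
mat [ 0.4992 -0.0019  0.006 ]
mat2 [0.358  0.1349 0.0029]
cr [ 0.5328 -0.2473  0.0064]
table [ 0.2894 -0.0895 -0.0019]
lh [0.4487 0.3124 0.1133]
mats/cradle [500.9  -2.1] [130.2 131.5] 1.2 z 0.0041 2405
mats/cradle [ 532.8 -245.5] [ 85.3 104.7] 2.1 z 0.0082 1122
mats/cradle [358.4 137.2] [ 98.7 100.4] 16.7 z 0.0033 1520
knob [534.6 357.6] [14.4 46.6] 16.8 z 0.1443 170
top [535.3 358.8] [223.7 240.4] 84.4 z 0.1161 8835
saddles [ 553.  -216.4] [ 9.8 21.8] 86.5 z 0.0426 41
saddles [ 551.1 -267.8] [27.6 10.7] 0.9 z 0.0403 52
saddles [ 510.9 -218.4] [21.9 10.5] 5.3 z 0.0408 42
saddles [ 513.8 -268.8] [21.8 11. ] 8.4 z 0.0421 41
byst [ 776.6 -147. ] [ 85.8 100.8] 15.1 z 0.0349 1073
byst [765.1   3.9] [40.7 42.5] 5.4 z 0.0664 244
byst [ 756.1 -292.4] [55.7 45. ] 52.5 z 0.0821 521
```

View pics/c0.png

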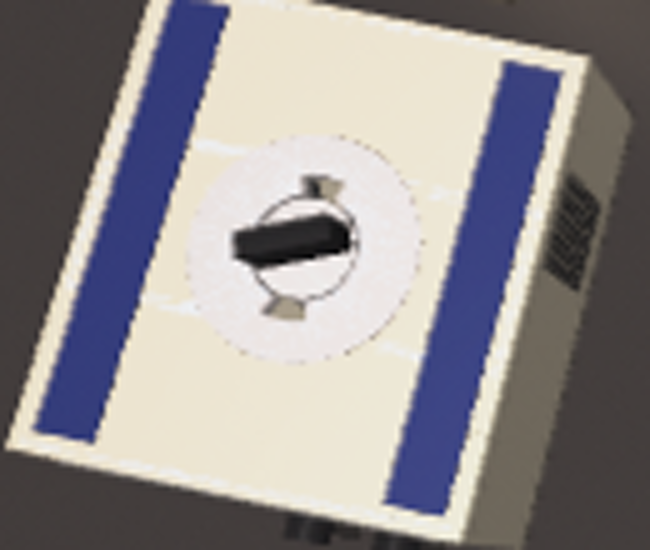

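The big pale mat is the right one (130 mm). I'll move above the knob while lining up with the bar. The cartridge top reads 0.145, as expected.

Request:
move_arm:
  motion: "1 -0.5 -0.18 0 0.13; 1 -1 -0.37 0 0.268; 1 -1 -0.37 0 0.268; 1 -1 -0.37 0 0.268; 1 -1 -0.37 0 0.268; 1 -1 -0.37 0 0.268; 1 -1 -0.37 0 0.268; 1 -1 -0.37 0 0.268; 1 -1 -0.37 0 0.268"

```text
time: 0.85
position: [0.4141, 0.4143, 0.2302]
tool_rot: [0.596, 0.803, -0.0, -0.0]
ft_force: [0.2, 0.7, 0.1]
grip_width: 0.0871
grip_force: 0.0
```

```bash
cat >> h.py <<'E'
def yaw(o): y=R.from_quat(o['tool_rot']).as_matrix()[:,1]; return np.degrees(np.arctan2(y[1],y[0]))
def go(target,yw=None):
    "normalised shift/turn from the present pose to a world TCP target and yaw of tool y"
    o=robot.get_obs(); M=R.from_quat(o['tool_rot']).as_matrix()
    print('pos',np.round(o['position'],4),'yaw',round(yaw(o),2),'F',np.round(o['ft_force'],1),'w',round(o['grip_width'],4),'t',round(o['time'],2))
    print('shift',np.round((np.array(target)-o['position'])@M/0.2,3),'turn',None if yw is None else round((yaw(o)-yw)/180,3))
def ray(f,px,z):
    q=np.load(f'pics/{f}.npz'); px=np.atleast_2d(np.array(px,float)); K=q['K']
    d=np.c_[(px[:,0]-K[0,2])/K[0,0],(px[:,1]-K[1,2])/K[1,1],np.ones(len(px))]@rot(q['a']).T
    return q['t']+d*((z-q['t'][2])/d[:,2])[:,None]
E
python3 - <<'E'
from h import *
go([.535,.358,.23],16.8)
def L(px,z): 
    px=np.array(px,float); return ray('t0',(px+.5)/5-.5+[55,150],z)
c=L([[10,445],[150,-8],[465,540],[590,57]],.1155); print('corners',c.round(4))
for a,b in [(0,1),(2,3),(0,2),(1,3)]:
    v=c[b]-c[a]; print(np.degrees(np.arctan2(v[1],v[0])),np.linalg.norm(v))
s=L([[285,308],[322,187]],.1155); v=s[1]-s[0]; print('slots',s.round(4),np.degrees(np.arctan2(v[1],v[0])))
E
```

```text
pos [0.4141 0.4143 0.2302] yaw 16.85 F [0.2 0.7 0.1] w 0.0871 t 0.85
shift [-0.445  0.497  0.   ] turn 0.0
corners [[0.4275 0.4774 0.1155]
 [0.6542 0.4581 0.1155]
 [0.4064 0.2579 0.1155]
 [0.6436 0.236  0.1155]]
-4.863109865859616 0.2275342713253715
-5.284029331496185 0.2382512363483919
-95.49434348031377 0.22053181679239492
-92.72945430864519 0.22242292015755297
slots [[0.505  0.3615 0.1155]
 [0.5652 0.3549 0.1155]] -6.237038780866266
```

Request:
move_arm:
  motion: "1 -0.445 0.497 0 0; 1 -0.445 0.497 0 0; 1 -0.445 0.497 0 0; 1 -0.445 0.497 0 0; 1 -0.445 0.497 0 0; 1 -0.445 0.497 0 0"

```text
time: 1.35
position: [0.534, 0.3583, 0.2299]
tool_rot: [0.596, 0.803, -0.001, -0.001]
ft_force: [-0.9, -0.4, -0.2]
grip_width: 0.0872
grip_force: 0.0
```

Run:
```python
from h import *
snap('wrist','w1')
w,p=world('w1')
m=(w[:,:,2]>.138)&(w[:,:,2]<.155)&(abs(w[:,:,0]-.535)<.05)&(abs(w[:,:,1]-.358)<.05)
P=w[m]; print(len(P)); 
if len(P)>20:
    r=cv2.minAreaRect((P[:,:2]*1000).astype(np.float32)); print(r,np.median(P[:,2]))
go([.535,.358,.128],16.8)
```

```text
940
((533.6842041015625, 356.47955322265625), (13.564884185791016, 46.10601043701172), 17.27191734313965) 0.14391568470969185
pos [0.5332 0.3587 0.23  ] yaw 16.85 F [-0.   0.6  0.1] w 0.0873 t 1.4
shift [-0.006  0.009  0.51 ] turn 0.0
```

View pics/w1.png

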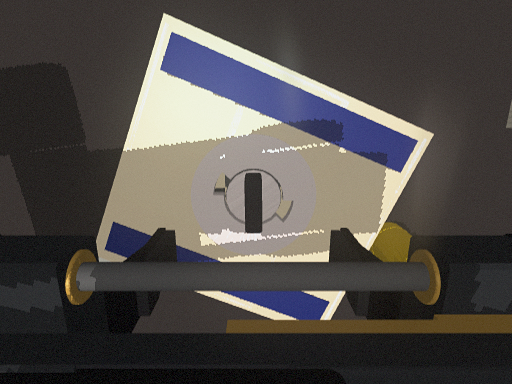

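The picture shows the knob bar upright in the image, centred at (253,203) between the fingers, with slots at (220,184) and (284,209). I'll descend and close on it.

Request:
move_arm:
  motion: "1 -0.004 -0.005 0.2 0; 1 -0.004 -0.005 0.4 0; 0.2 -0.004 -0.005 0.515 0; 0.2 -0.004 -0.005 0.515 0; -1 -0.004 -0.005 0.515 0; -1 -0.004 -0.005 0.515 0; -1 -0.004 -0.005 0.515 0; -1 -0.004 -0.005 0.515 0; -1 -0.004 -0.005 0.515 0; -1 -0.004 -0.005 0.515 0; -1 -0.004 -0.005 0.515 0; -1 -0.004 -0.005 0.515 0"
  newtons: 55

```text
time: 2.4
position: [0.5344, 0.3569, 0.1276]
tool_rot: [0.597, 0.802, 0.0, 0.0]
ft_force: [-0.5, 0.2, 0.3]
grip_width: 0.0282
grip_force: 0.0
```

Request:
move_arm:
  motion: "-1 0 0 0 0; -1 0 0 0 0; -1 0 0 0 0; -1 0 0 0 0; -1 0 0 0 0; -1 0 0 0 -0.03; -1 0 0 0 -0.06; -1 0 0 0 -0.09; -1 0 0 0 -0.12; -1 0 0 0 -0.15; -1 0 0 0 -0.18; -1 0 0 0 -0.18"
  newtons: 55

```text
time: 3.4
position: [0.5345, 0.357, 0.1275]
tool_rot: [0.348, 0.937, 0.0, 0.0]
ft_force: [0.5, 0.6, -0.3]
grip_width: 0.0133
grip_force: 55.0
```

Run:
```python
from h import *
go([.5344,.3569,.127],88.5); print(robot.get_obs()['moment'])
```

```text
pos [0.5345 0.357  0.1275] yaw 49.26 F [ 0.5  0.6 -0.3] w 0.0133 t 3.4
shift [ 0.    -0.001  0.003] turn -0.218
[ 0.02279101 -0.09644018  0.15593133]
```

Request:
move_arm:
  motion: "-1 0 0 0 -0.03; -1 0 0 0 -0.06; -1 0 0 0 -0.09; -1 0 0 0 -0.12; -1 0 0 0 -0.15; -1 0 0 0 -0.175; -1 0 0 0 -0.195; -1 0 0 0 -0.21; -1 0 0 0 -0.22; -1 0 0 0 -0.22"

```text
time: 4.23
position: [0.5342, 0.357, 0.1275]
tool_rot: [0.012, 1.0, 0.0, -0.0]
ft_force: [0.2, 0.0, -0.6]
grip_width: 0.0135
grip_force: 55.0
```

Run:
```python
from h import *
go([.5344,.3569,.127],88.5); print(robot.get_obs()['moment'])
```

```text
pos [0.5342 0.357  0.1275] yaw 88.59 F [ 0.2  0.  -0.6] w 0.0135 t 4.23
shift [-0.001 -0.001  0.003] turn 0.001
[ 0.03805534 -0.02094532 -0.15836824]
```

Request:
move_arm:
  motion: "-1 0 0 0 -0.006; -1 0 0 0 -0.012; -1 0 0 0 -0.015; -1 0 0 0 -0.015"

```text
time: 4.57
position: [0.5342, 0.357, 0.1275]
tool_rot: [-0.011, 1.0, 0.0, -0.0]
ft_force: [-1.0, 0.2, 0.7]
grip_width: 0.0139
grip_force: 55.9
```

Run:
```python
from h import *
go([.5344,.3569,.127],88.5); print(robot.get_obs()['moment'])
```

```text
pos [0.5342 0.357  0.1275] yaw 91.29 F [-1.   0.2  0.7] w 0.0139 t 4.57
shift [-0.001 -0.001  0.003] turn 0.016
[-0.07507126  0.0788064  -1.04512044]
```

The stop is met: −1.05 N·m at 91°. I'll back off to the slots and lift.

Request:
move_arm:
  motion: "-1 0 0 0 0.016; -1 0 0 0 0.03; -1 0 0 0 0.03; -1 0 0 -0.02 0.03; -1 0 0 -0.04 0.03; -1 0 0 -0.07 0.03; -1 0 0 -0.1 0.03; -1 0 0 -0.1 0.03"

```text
time: 5.23
position: [0.5353, 0.3574, 0.1492]
tool_rot: [0.034, 0.999, 0.001, 0.001]
ft_force: [0.1, -0.2, -2.8]
grip_width: 0.0135
grip_force: 55.0
```

Run:
```python
from h import *
go([.5344,.3569,.275],88.5); print(robot.get_obs()['moment'])
```

```text
pos [0.5353 0.3574 0.1492] yaw 86.07 F [ 0.1 -0.2 -2.8] w 0.0135 t 5.23
shift [ 0.003 -0.002 -0.629] turn -0.014
[0.02047626 0.0043898  0.00968722]
```

Request:
move_arm:
  motion: "-1 0 0 -0.1 0; -1 0 0 -0.25 0; -1 0 0 -0.4 0; -1 0 0 -0.5 0; -1 0 0 -0.57 0; -1 0 0 -0.57 0; -1 0 0 -0.57 0"

```text
time: 5.82
position: [0.5345, 0.357, 0.2623]
tool_rot: [0.034, 0.999, 0.0, 0.001]
ft_force: [-0.0, -0.0, -4.0]
grip_width: 0.0139
grip_force: 55.0
```

Run:
```python
from h import *
go([.501,.02,.263],0);
```

```text
pos [0.5345 0.357  0.2623] yaw 86.05 F [-0. -0. -4.] w 0.0139 t 5.82
shift [ 0.051 -1.693 -0.005] turn 0.478
```

Request:
move_arm:
  motion: "-1 0.003 -0.08 0 0.02; -1 0.01 -0.2 0 0.06; -1 0.015 -0.3 0 0.1; -1 0.02 -0.4 0 0.14; -1 0.025 -0.5 0 0.18; -1 0.03 -0.6 0 0.22; -1 0.035 -0.7 0 0.26; -1 0.04 -0.8 0 0.3; -1 0.045 -0.9 0 0.34; -1 0.05 -1 0 0.38; -1 0.05 -1 0 0.42; -1 0.05 -1 0 0.45"

```text
time: 6.82
position: [0.5091, 0.1568, 0.2597]
tool_rot: [0.678, 0.735, -0.002, -0.001]
ft_force: [-0.3, 0.8, -2.2]
grip_width: 0.0137
grip_force: 55.0
```

Run:
```python
from h import *
go([.501,.02,.118],0);
```

```text
pos [0.5091 0.1568 0.2597] yaw 4.58 F [-0.3  0.8 -2.2] w 0.0137 t 6.82
shift [-0.678 -0.092  0.709] turn 0.025
```

Request:
move_arm:
  motion: "-1 -0.15 -0.02 0 0.01; -1 -0.3 -0.04 0 0.02; -1 -0.45 -0.06 0 0.025; -1 -0.6 -0.08 0.05 0.025; -1 -0.66 -0.09 0.15 0.025; -1 -0.678 -0.092 0.3 0.025; -1 -0.678 -0.092 0.45 0.025; -1 -0.678 -0.092 0.58 0.025; -1 -0.678 -0.092 0.67 0.025; -1 -0.678 -0.092 0.71 0.025; -1 -0.678 -0.092 0.71 0.025; -1 -0.678 -0.092 0.71 0.025"

```text
time: 7.82
position: [0.5039, 0.0215, 0.1191]
tool_rot: [0.704, 0.71, -0.0, -0.001]
ft_force: [0.1, 0.2, -3.0]
grip_width: 0.0134
grip_force: 55.0
```

Run:
```python
from h import *
snap('side','s2')
go([.501,.02,.112],0); 
a=cv2.imread('pics/s2.png')[150:270,170:330]; cv2.imwrite('pics/s2c.png',cv2.resize(a,None,fx=4,fy=4,interpolation=cv2.INTER_CUBIC))
```

```text
pos [0.5047 0.0215 0.1199] yaw 0.55 F [-0.1 -0.8 -2.6] w 0.0134 t 7.87
shift [-0.007 -0.018  0.04 ] turn 0.003
```

View pics/s2c.png

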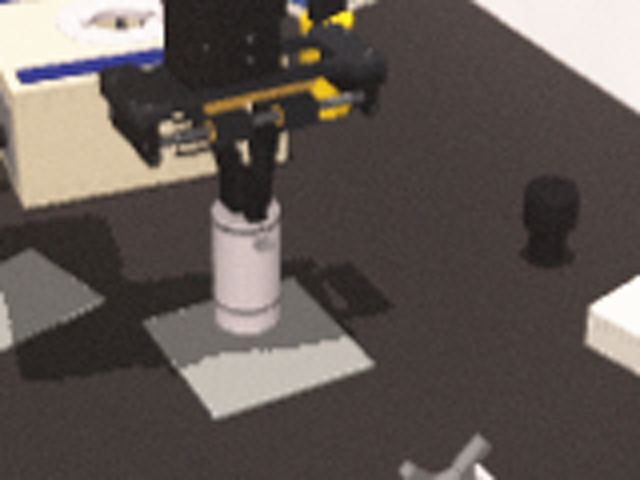

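The crop shows the cartridge hanging upright over the mat, foot at about (248,322). I'll set it down gently.

Request:
move_arm:
  motion: "-1 0 -0.01 0.01 0.003; -1 0 -0.01 0.02 0.003; -1 0 -0.01 0.028 0.003; -1 0 -0.01 0.034 0.003; -1 0 -0.01 0.037 0.003; -1 0 -0.01 0.04 0.003; -1 0 -0.01 0.04 0.003"

```text
time: 8.45
position: [0.5021, 0.0215, 0.1115]
tool_rot: [0.707, 0.707, 0.0, 0.0]
ft_force: [-0.1, -0.5, -3.1]
grip_width: 0.0134
grip_force: 55.0
```

Request:
move_arm:
  motion: "-1 0 0 0.004 0; -1 0 0 0.007 0; -1 0 0 0.01 0; -1 0 0 0.01 0"

```text
time: 8.78
position: [0.5023, 0.0214, 0.1114]
tool_rot: [0.707, 0.707, 0.0, 0.0]
ft_force: [-2.4, 0.6, 11.4]
grip_width: 0.0136
grip_force: 55.0
```

Contact, with 11 N of support. I'll release and rise clear.

Request:
move_arm:
  motion: "-1 0 0 -0.006 0; -1 0 0 -0.006 0; -0.3 0 0 -0.006 0; 0.2 0 0 -0.006 0; 0.5 0 0 -0.006 0; 1 0 0 -0.006 0; 1 0 0 -0.006 0; 1 0 0 -0.006 0; 1 0 0 -0.006 0; 1 0 0 -0.006 0; 1 0 0 -0.006 0; 1 0 0 -0.006 0"
  newtons: 20

```text
time: 9.78
position: [0.5021, 0.0214, 0.1107]
tool_rot: [0.707, 0.707, -0.0, 0.0]
ft_force: [0.0, -0.1, -0.4]
grip_width: 0.0729
grip_force: 0.0
```

Run:
```python
from h import *
go([.5023,.0214,.088-.011],0); snap('side','s3')
a=cv2.imread('pics/s3.png')[150:270,170:330]; cv2.imwrite('pics/s3c.png',cv2.resize(a,None,fx=4,fy=4,interpolation=cv2.INTER_CUBIC))
```

```text
pos [0.5021 0.0214 0.1107] yaw -0.0 F [ 0.  -0.1 -0.4] w 0.0729 t 9.78
shift [-0.     0.001  0.169] turn -0.0
```

View pics/s3c.png

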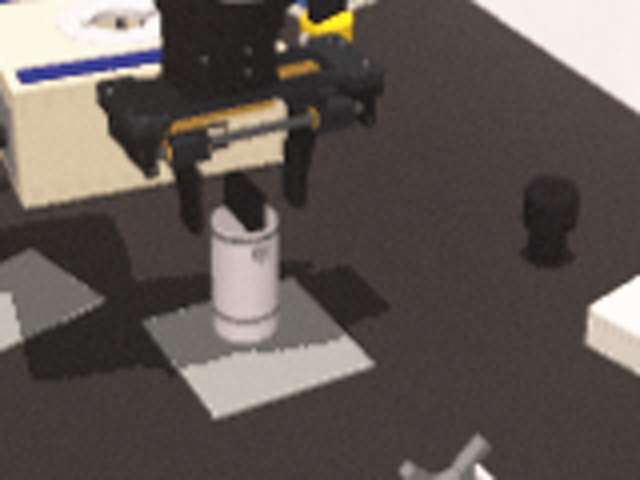

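It stands upright and free. I'll take the barrel near its top, with a light grip so it can pivot in the pads, then tip it about its foot edge towards −y on the rubber.

Request:
move_arm:
  motion: "1 0 0 0.04 0; 1 0 0 0.08 0; 1 0 0 0.12 0; 1 0 0 0.15 0; 1 0 0 0.169 0; 1 0 0 0.169 0; 0 0 0 0.169 0; -1 0 0 0.169 0; -1 0 0 0.169 0; -1 0 0 0.169 0; -1 0 0 0.169 0; -1 0 0 0.169 0"
  newtons: 10

```text
time: 10.83
position: [0.5023, 0.0214, 0.0772]
tool_rot: [0.707, 0.707, 0.0, 0.0]
ft_force: [-0.3, 0.6, 0.2]
grip_width: 0.0548
grip_force: 0.0
```

Run:
```python
from h import *
go([.5023,.0214,.088-.011],0)
```

```text
pos [0.5023 0.0214 0.0772] yaw -0.0 F [-0.3  0.6  0.2] w 0.0548 t 10.83
shift [-0.     0.     0.001] turn -0.0
```

Request:
move_arm:
  motion: "-1 0 0 0 0; -1 0 0 0 0; -1 0 0 0 0; -1 0 0 0 0; -1 -0.037 0 -0.009 0; -1 -0.075 0 -0.013 0; -1 -0.113 0 -0.013 0; -1 -0.151 0 -0.013 0; -1 -0.189 0 -0.008 0; -1 -0.2265 0 -0.001 0; -1 -0.2265 0 -0.001 0; -1 -0.2265 0 -0.001 0"

```text
time: 11.83
position: [0.5021, -0.0246, 0.077]
tool_rot: [0.708, 0.707, -0.0, -0.0]
ft_force: [0.2, -0.6, -0.9]
grip_width: 0.0499
grip_force: 10.0
```

Run:
```python
from h import *
go([.5023,.0214,.088-.011],0); print(robot.get_obs()['grip_force'])
snap('side','s4')
a=cv2.imread('pics/s4.png')[150:270,170:330]; cv2.imwrite('pics/s4c.png',cv2.resize(a,None,fx=4,fy=4,interpolation=cv2.INTER_CUBIC))
```

```text
pos [ 0.5021 -0.0246  0.077 ] yaw -0.08 F [ 0.2 -0.6 -0.9] w 0.0499 t 11.83
shift [ 0.23   0.001 -0.   ] turn -0.0
9.999974314123392
```

View pics/s4c.png

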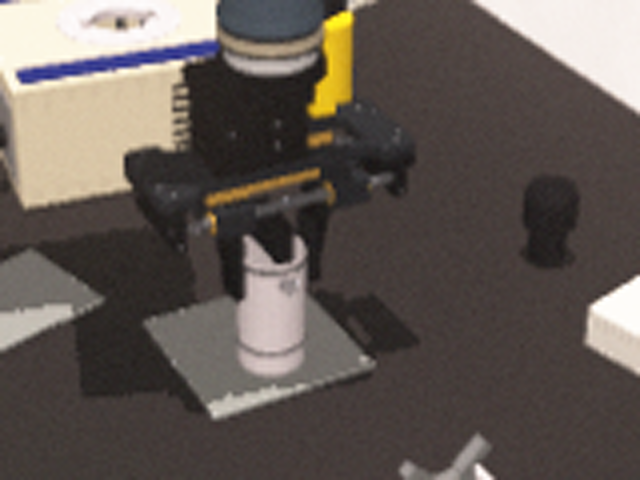

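The cartridge slid upright to (272,365) instead of tipping; rising unloaded the foot. I'll retry towards +y with the lightest grip, pressing down a little.

Request:
move_arm:
  motion: "-0.2 0 0 0 0; 0.4 0 0 0 0; 0.4 0 0 0 0; -1 0 0 0 0; -1 0 0 0 0; -1 0 0 0 0; -1 0 0 0 0; -1 0.02 0 0.015 0; -1 0.05 0 0.022 0; -1 0.08 0 0.025 0; -1 0.11 0 0.025 0; -1 0.15 0 0.025 0"
  newtons: 3

```text
time: 12.88
position: [0.502, 0.0068, 0.0721]
tool_rot: [0.707, 0.707, -0.0, -0.0]
ft_force: [0.1, -1.0, 1.4]
grip_width: 0.0499
grip_force: 3.0
```

Run:
```python
from h import *
go([.5023,.0214,.088-.011],0); print(robot.get_obs()['grip_force'])
snap('side','s5')
w,p=world('s5'); m=(abs(w[:,:,0]-.49)<.05)&(abs(w[:,:,1]-.0)<.08)&(w[:,:,2]>.008)&(p.sum(2)>330)
for z in np.arange(.01,.1,.01):
    q=m&(abs(w[:,:,2]-z)<.005); P=w[q]
    if len(P)>3: print(round(z,3),len(P),P.min(0).round(3),P.max(0).round(3))
```

```text
pos [0.502  0.0068 0.0721] yaw -0.02 F [ 0.1 -1.   1.4] w 0.0499 t 12.88
shift [ 0.073  0.001 -0.025] turn -0.0
2.9915855232684407
0.01 7 [ 0.443 -0.062  0.008] [ 0.53  -0.018  0.014]
0.02 33 [ 0.475 -0.044  0.017] [ 0.521 -0.016  0.025]
0.03 57 [ 0.474 -0.044  0.025] [ 0.516 -0.011  0.035]
0.04 56 [ 0.475 -0.041  0.035] [ 0.521 -0.012  0.045]
0.05 60 [ 0.475 -0.038  0.045] [ 0.519 -0.004  0.055]
0.06 58 [ 0.475 -0.034  0.055] [ 0.52  -0.005  0.065]
0.07 52 [ 0.475 -0.031  0.065] [ 0.517 -0.006  0.075]
0.08 55 [ 0.475 -0.027  0.075] [ 0.519 -0.004  0.085]
0.09 48 [ 0.474 -0.024  0.085] [ 0.519 -0.002  0.095]
```

It is tipping, about 20°, with the foot holding. I'll continue the arc.

Request:
move_arm:
  motion: "-1 0.024 0 0.007 0; -1 0.048 0 0.012 0; -1 0.08 0 0.021 0; -1 0.114 0 0.034 0; -1 0.145 0 0.049 0; -1 0.176 0 0.066 0; -1 0.204 0 0.086 0; -1 0.2315 0 0.108 0; -1 0.255 0 0.132 0; -1 0.279 0 0.158 0; -1 0.279 0 0.158 0"

```text
time: 13.85
position: [0.5016, 0.0628, 0.0392]
tool_rot: [0.707, 0.707, -0.001, -0.001]
ft_force: [-0.1, 2.3, -0.2]
grip_width: 0.05
grip_force: 2.9
```

Run:
```python
from h import *
go([.5023,.0214,.088-.011],0); print(robot.get_obs()['grip_force'])
snap('side','s6')
a=cv2.imread('pics/s6.png')[150:270,170:330]; cv2.imwrite('pics/s6c.png',cv2.resize(a,None,fx=4,fy=4,interpolation=cv2.INTER_CUBIC))
```

```text
pos [0.5016 0.0628 0.0392] yaw 0.06 F [-0.1  2.3 -0.2] w 0.05 t 13.85
shift [-0.207  0.003 -0.189] turn 0.0
2.9447409720160067
```

View pics/s6c.png

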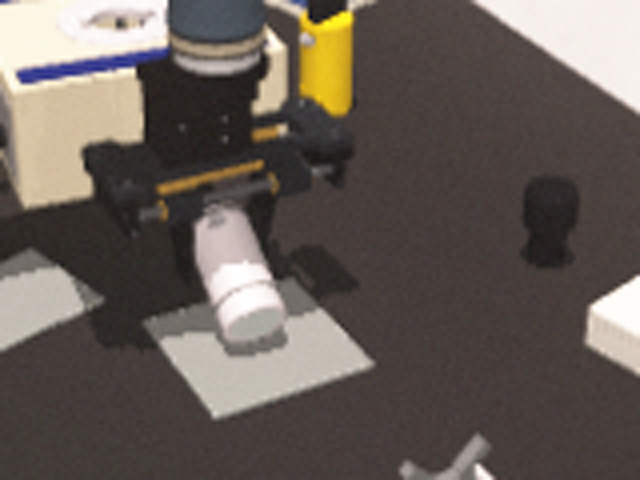

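The crop shows the barrel leaning about 65–70°, foot at (252,320), knob hidden under the gripper. I'll continue to nearly flat.

Request:
move_arm:
  motion: "-1 0.018 0 0.025 0; -1 0.032 0 0.05 0; -1 0.042 0 0.07 0; -1 0.042 0 0.07 0"

```text
time: 14.23
position: [0.5019, 0.0705, 0.0256]
tool_rot: [0.707, 0.707, -0.0, -0.0]
ft_force: [0.5, 1.0, -2.0]
grip_width: 0.0504
grip_force: 3.0
```

Run:
```python
from h import *
go([.5023,.0214,.088-.011],0); print(robot.get_obs()['grip_force'])
snap('side','s7')
w,p=world('s7'); m=(abs(w[:,:,0]-.50)<.03)&(abs(w[:,:,1]-.0)<.08)&(w[:,:,2]>.01)
for y in np.arange(-.04,.08,.01):
    P=w[m&(abs(w[:,:,1]-y)<.005)]
    if len(P)>3: print(round(y,3),len(P),P.min(0).round(3),P.max(0).round(3))
```

```text
pos [0.5019 0.0705 0.0256] yaw 0.01 F [ 0.5  1.  -2. ] w 0.0504 t 14.23
shift [-0.245  0.002 -0.257] turn 0.0
2.9776811599731445
-0.01 130 [ 0.471 -0.014  0.013] [ 0.516 -0.005  0.056]
0.0 62 [ 0.47  -0.005  0.011] [0.519 0.005 0.331]
0.01 594 [0.47  0.005 0.037] [0.53  0.015 0.428]
0.02 320 [0.47  0.015 0.026] [0.528 0.025 0.435]
0.03 106 [0.47  0.025 0.033] [0.529 0.035 0.268]
0.04 536 [0.471 0.035 0.035] [0.529 0.045 0.285]
0.05 422 [0.47  0.045 0.035] [0.53  0.055 0.288]
0.06 121 [0.47  0.055 0.018] [0.53  0.065 0.289]
0.07 46 [0.47  0.065 0.032] [0.53  0.075 0.288]
```

Request:
move_arm:
  motion: "-0.1 0 0 0 0; 0 0 0 0 0; 0.2 0 0 0 0; 0.2 0 0 0 0; 1 0 0 0 0; 1 0 0 0 0; 1 0 0 0 0; 1 -0.05 0 -0.1 0; 1 -0.15 0 -0.25 0; 1 -0.22 0 -0.45 0; 1 -0.22 0 -0.6 0; 1 -0.22 0 -0.6 0"

```text
time: 15.28
position: [0.5063, 0.025, 0.1521]
tool_rot: [0.708, 0.707, 0.004, 0.005]
ft_force: [1.7, 0.6, -0.8]
grip_width: 0.0861
grip_force: 0.0
```

Run:
```python
from h import *
go([.502,.027,.02],0)
snap('wrist','w8')
w,p=world('w8')
m=(w[:,:,2]>.012)&(w[:,:,2]<.075)&(abs(w[:,:,0]-.5)<.07)&(w[:,:,1]>-.05)&(w[:,:,1]<.16)
for y in np.arange(-.03,.13,.01):
    P=w[m&(abs(w[:,:,1]-y)<.004)]
    if len(P)>3: print(round(y,3),len(P),'x',P[:,0].min().round(3),P[:,0].max().round(3),'z',np.percentile(P[:,2],98).round(3),'xtop',np.median(P[P[:,2]>np.percentile(P[:,2],80),0]).round(3))
```

```text
pos [0.5063 0.025  0.1521] yaw -0.08 F [ 1.7  0.6 -0.8] w 0.0861 t 15.28
shift [ 0.012 -0.03   0.66 ] turn -0.0
0.0 353 x 0.45 0.497 z 0.054 xtop 0.473
0.01 466 x 0.449 0.497 z 0.054 xtop 0.473
0.02 487 x 0.45 0.498 z 0.054 xtop 0.474
0.03 491 x 0.45 0.498 z 0.054 xtop 0.473
0.04 515 x 0.45 0.499 z 0.054 xtop 0.473
0.05 532 x 0.45 0.499 z 0.054 xtop 0.474
0.06 550 x 0.45 0.499 z 0.054 xtop 0.474
0.07 574 x 0.448 0.507 z 0.054 xtop 0.474
0.08 705 x 0.442 0.507 z 0.054 xtop 0.474
0.09 603 x 0.45 0.499 z 0.054 xtop 0.475
0.1 546 x 0.451 0.497 z 0.041 xtop 0.458
0.11 572 x 0.452 0.497 z 0.042 xtop 0.459
0.12 432 x 0.453 0.498 z 0.041 xtop 0.459
```

View pics/w8.png

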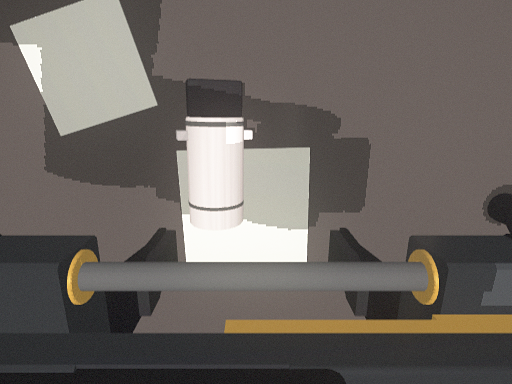

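The picture shows the cartridge rolled a quarter turn but lying level along y, foot at (217,225), lugs at (180,134) and (249,134). The axis is at x = 0.4745 and mid at y = 0.034. I'll go there and grip.

Run:
```python
from h import *
go([.4745,.034,.019],0)
```

```text
pos [0.5047 0.0255 0.1498] yaw -0.05 F [ 0.4 -0.1  0.1] w 0.0867 t 15.33
shift [ 0.043 -0.157  0.653] turn -0.0
```

Request:
move_arm:
  motion: "1 0.0375 -0.1375 0 0; 1 0.0375 -0.1375 0.1 0; 1 0.0375 -0.1375 0.2 0; 1 0.0375 -0.1375 0.3 0; 1 0.0375 -0.1375 0.3 0; 1 0.0375 -0.1375 0.3 0"

```text
time: 15.83
position: [0.4731, 0.0343, 0.0851]
tool_rot: [0.707, 0.707, -0.001, -0.002]
ft_force: [0.6, 0.6, 0.2]
grip_width: 0.0871
grip_force: 0.0
```

Run:
```python
from h import *
go([.4745,.034,.019],0)
```

```text
pos [0.4731 0.0343 0.0851] yaw 0.01 F [0.6 0.6 0.2] w 0.0871 t 15.83
shift [-0.002  0.009  0.331] turn 0.0
```

Request:
move_arm:
  motion: "1 0 0 0.1 0; 1 0 0 0.2 0; 1 0 0 0.28 0; 1 0 0 0.328 0; 0 0 0 0.328 0; -1 0 0 0.328 0; -1 0 0 0.328 0; -1 0 0 0.328 0; -1 0 0 0.328 0; -1 0 0 0.328 0; -1 0 0 0.328 0; -1 0 0 0.328 0"
  newtons: 30

```text
time: 16.83
position: [0.4746, 0.0339, 0.0214]
tool_rot: [0.707, 0.707, 0.0, 0.0]
ft_force: [-0.7, -0.7, 4.4]
grip_width: 0.0492
grip_force: 30.0
```

Request:
move_arm:
  motion: "-1 0 0 0 0; -1 0 0 0 0; -1 0 0 0 0; -1 0 0 -0.05 0; -1 0 0 -0.15 0; -1 0 0 -0.3 0; -1 0 0 -0.4 0; -1 0 0 -0.45 0; -1 0 0 -0.45 0; -1 0 0 -0.45 0"
  newtons: 45

```text
time: 17.67
position: [0.4746, 0.0338, 0.1114]
tool_rot: [0.707, 0.707, 0.0, 0.0]
ft_force: [-0.1, 0.5, -2.7]
grip_width: 0.0489
grip_force: 45.0
```

Run:
```python
from h import *
go([.5325,-.244,.11],2); print(robot.get_obs()['moment'],robot.get_obs()['grip_force'])
```

```text
pos [0.4746 0.0338 0.1114] yaw 0.0 F [-0.1  0.5 -2.7] w 0.0489 t 17.67
shift [-1.389  0.289  0.007] turn -0.011
[-0.11230228  0.13030145 -0.03736721] 44.984427094459534
```

Request:
move_arm:
  motion: "-1 -0.05 0.01 0 0; -1 -0.15 0.03 0 0; -1 -0.28 0.06 0 0; -1 -0.4 0.08 0 0; -1 -0.52 0.1 0 0; -1 -0.64 0.13 0 -0.011; -1 -0.76 0.16 0 -0.011; -1 -0.87 0.2 0 -0.011; -1 -0.95 0.25 0 -0.011; -1 -1 0.289 0 -0.011; -1 -1 0.289 0 -0.011"

```text
time: 18.58
position: [0.5341, -0.1698, 0.1096]
tool_rot: [0.696, 0.718, 0.0, 0.001]
ft_force: [0.9, -0.1, -3.8]
grip_width: 0.0491
grip_force: 45.0
```

Run:
```python
from h import *
go([.5325,-.244,.111],2)
```

```text
pos [ 0.5341 -0.1698  0.1096] yaw 1.83 F [ 0.9 -0.1 -3.8] w 0.0491 t 18.58
shift [-0.371 -0.02  -0.006] turn -0.001
```

Request:
move_arm:
  motion: "-1 -0.1 -0.003 0 0; -1 -0.2 -0.006 0 0; -1 -0.3 -0.01 0 0; -1 -0.389 -0.013 0 0; -1 -0.389 -0.013 0 0; -1 -0.389 -0.013 0 0; -1 -0.389 -0.013 0 0"

```text
time: 19.17
position: [0.531, -0.2425, 0.1098]
tool_rot: [0.695, 0.719, -0.0, -0.002]
ft_force: [-0.3, -0.3, -2.3]
grip_width: 0.0491
grip_force: 45.0
```

Run:
```python
from h import *
go([.5325,-.244,.051],2)
snap('side','s9')
a=cv2.imread('pics/s9.png')[195:315,220:380]; cv2.imwrite('pics/s9c.png',cv2.resize(a,None,fx=4,fy=4,interpolation=cv2.INTER_CUBIC))
```

```text
pos [ 0.531  -0.2425  0.1098] yaw 1.97 F [-0.3 -0.3 -2.3] w 0.0491 t 19.17
shift [-0.009  0.008  0.294] turn -0.0
```

View pics/s9c.png

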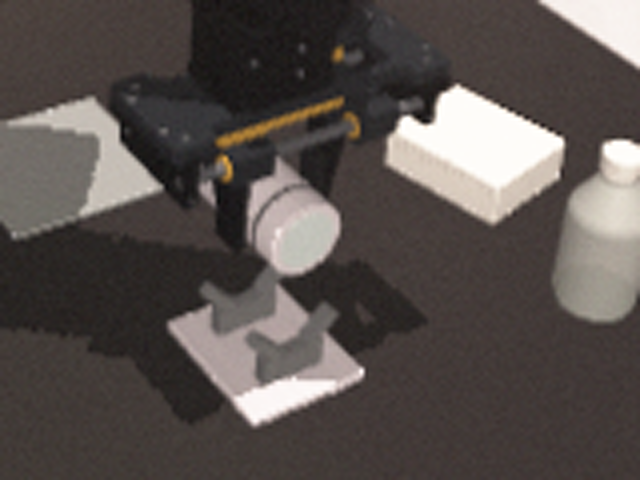

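The barrel hangs level over the two saddles, foot end at (298,240), saddles at (238,305) and (290,350). I'll lower it.

Request:
move_arm:
  motion: "-1 -0.004 0.004 0.06 0; -1 -0.004 0.004 0.12 0; -1 -0.004 0.004 0.18 0; -1 -0.004 0.004 0.22 0; -1 -0.004 0.004 0.25 0; -1 -0.004 0.004 0.27 0; -1 -0.004 0.004 0.28 0; -1 -0.004 0.004 0.285 0; -1 -0.004 0.004 0.285 0"
  newtons: 30

```text
time: 19.97
position: [0.5334, -0.2449, 0.054]
tool_rot: [0.695, 0.719, 0.0, 0.0]
ft_force: [-1.0, 0.0, -4.1]
grip_width: 0.0495
grip_force: 30.0
```

Run:
```python
from h import *
go([.5325,-.244,.051],2)
```

```text
pos [ 0.5334 -0.2449  0.054 ] yaw 1.97 F [-1.   0.  -4.1] w 0.0495 t 19.97
shift [ 0.005 -0.005  0.015] turn -0.0
```

Request:
move_arm:
  motion: "-1 0 0 0.005 0; -1 0 0 0.01 0; -1 0 0 0.013 0; -1 0 0 0.016 0; -1 0 0 0.016 0"
  newtons: 15

```text
time: 20.38
position: [0.5335, -0.2452, 0.0519]
tool_rot: [0.695, 0.719, -0.0, 0.001]
ft_force: [-1.8, -0.4, 3.4]
grip_width: 0.0496
grip_force: 15.0
```

Contact with the saddles. I'll loosen gently, open, rise and check.

Request:
move_arm:
  motion: "-1 0 0 0 0; -1 0 0 0 0; 0.2 0 0 0 0; 0.2 0 0 0 0; 0.6 0 0 0 0; 0.9 0 0 0 0; 0.9 0 0 0 0; 0.9 0 0 0 0; 0.9 0 0 0 0; 0.9 0 0 0 0; 0.9 0 0 0 0"
  newtons: 3

```text
time: 21.3
position: [0.5334, -0.2448, 0.0508]
tool_rot: [0.695, 0.719, 0.0, 0.0]
ft_force: [-0.6, -0.1, 0.1]
grip_width: 0.082
grip_force: 0.0
```

Request:
move_arm:
  motion: "0.9 0 0 -0.05 0; 0.9 0 0 -0.15 0; 0.9 0 0 -0.3 0; 0.9 0 0 -0.5 0; 0.9 0.15 0 -0.7 0; 0.9 0.4 0 -0.9 0; 0.9 0.7 0 -0.9 0; 0.9 0.9 0 -0.9 0; 0.9 0.9 0 -0.9 0; 0.9 0.9 0 -0.9 0"

```text
time: 22.13
position: [0.5255, -0.0579, 0.2327]
tool_rot: [0.693, 0.721, 0.001, -0.001]
ft_force: [0.0, -0.5, -0.2]
grip_width: 0.0824
grip_force: 0.0
```

Run:
```python
from h import *
go([.5325,-.244,.051],2)
snap('side','s10'); snap('top','t10')
w,p=world('t10')
m=(w[:,:,2]>.05)&(w[:,:,2]<.1)&(abs(w[:,:,0]-.53)<.06)&(w[:,:,1]>-.36)&(w[:,:,1]<-.13)
P=w[m]; r=cv2.minAreaRect((P[:,:2]*1000).astype(np.float32)); print(r,np.percentile(P[:,2],[50,95]),P.min(0),P.max(0))
a=cv2.imread('pics/s10.png')[195:315,220:380]; cv2.imwrite('pics/s10c.png',cv2.resize(a,None,fx=4,fy=4,interpolation=cv2.INTER_CUBIC))
```

```text
pos [ 0.5255 -0.0579  0.2327] yaw 2.31 F [ 0.  -0.5 -0.2] w 0.0824 t 22.13
shift [-0.934 -0.003  0.905] turn 0.002
((529.8973388671875, -216.89236450195312), (52.42630386352539, 124.76091766357422), 1.492377519607544) [0.07265774 0.08303123] [ 0.50503614 -0.27980966  0.05016098] [ 0.55771522 -0.15489621  0.08526736]
```

View pics/s10c.png

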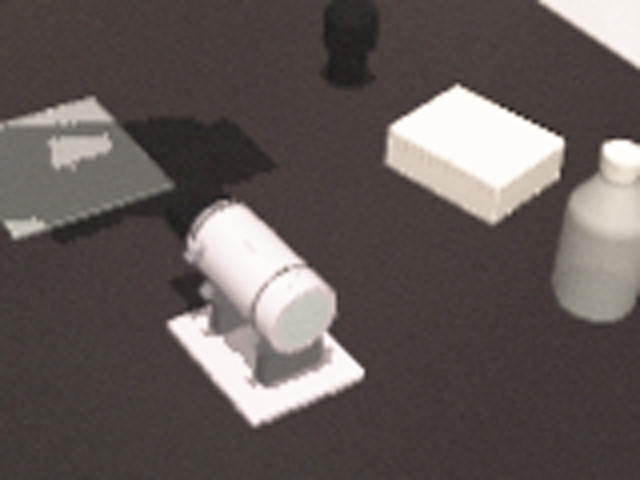

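The cartridge lies in both saddles: foot at (300,315), axis at 58 mm, mid about 1 mm from the seat. The bystanders haven't moved. I'll hand it in.

Request:
move_arm:
  motion: "0.9 0 0 0 0; 0.9 0 0 0 0; 0.9 0 0 0 0; 0.9 0 0 0 0; 0.9 0 0 0 0; 0.9 0 0 0 0"

```text
time: 22.73
position: [0.5271, -0.0656, 0.2305]
tool_rot: [0.695, 0.719, -0.0, -0.0]
ft_force: [-1.3, -0.5, 0.4]
grip_width: 0.0823
grip_force: 0.0
```

```bash
python3 -c "
from rig import robot
print(robot.hand_in())"
```

```text
the job is handed in; nothing more can be done
None
```

The job is handed in at about 23 s: the cartridge was turned to its stop, lifted out, stood on the mat and let go, and now lies in both cradle saddles (mid about 1 mm from the seat), with one slip on the way: it slid about 46 mm upright on the mat at my first try to tip it.

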